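# Scan the seam of a brass-framed glass panel

## Robot

A 6-joint arm with a two-finger parallel gripper is mounted at the origin on the work surface. World frame = base frame: x ahead of the robot, y to its left, z up, the work surface at z = 0. Lengths are in m, angles in rad, forces in N, time in s.
With the tool pointing down it reaches from about 0.25 to 0.775 m from the base axis. Payload 4 kg.
Tool frame: the origin (TCP) lies between the finger pads; the fingertips stand 22 mm ahead of it and the grasp point (between the pads) lies 3 mm ahead of it; z points along the fingers, y is the line along which they close (so a half turn about z gives the same grasp; the last joint's range is limited). The gripper opens to 85 mm and grips with 20 to 120 N. Pads are 22 mm wide; open, the fingers measure 114 mm over their backs; the gripper's body (76 mm by 85 mm) begins 54 mm behind the grasp point. The pads swing forward as they close: fully open they stand 13 mm farther back than shut.
Start: joints at [-1.323, 0.087, 1.371, -0, 1.684, -0.103], TCP at [0.189, -0.517, 0.253] pointing down, gripper open.
Joint ranges: [-3.1, 3.1], [-0.76, 2.03], [0.27, 2.55], [-1.08, 4.22], [0.17, 2.65], [-2.57, 2.57]. Speed limits (rad/s): [2.79, 2.79, 3.14, 3.14, 3.14, 3.14].

## Interface

Orientations are given as [roll, pitch, yaw] about the fixed x, y, z axes, in that order (R = Rz(yaw) Ry(pitch) Rx(roll)).
In Python, from rig import r, imaging gives the robot as it stands.
- The arm moves only by the tool servo_tool, never from a script. Its argument "steps" is a list of rows, each a list of 7 numbers: the shift along the tool's x, y, z in cm, then the turn, a rotation vector about the tool's x, y, z in rad, then the opening, from 0 (shut) to 1 (fully open). A call has 1 to 10 rows; each row is the pose to reach, as a shift and turn from the pose commanded when the call began, along the tool's axes at that moment; what a row does not reach only later rows make up. A row lasts 1/12 s, in which the tool goes at most 41.7 mm and 7.16 degrees, less where a joint would pass 70% of its speed; a pose out of reach is approached as far as the arm can. A call with a gripper value outside its range is refused whole. The fingers move at their own pace and stop on an object; the grip force is fixed at half the most. Time passes only in rows, so rows that repeat a pose let the fingers close. It gives the time, the measured TCP pose, the force, the opening and the grip force at its end, in the units of the state.
- r.get_obs(): the state, without advancing time (a new reading comes with each control period).
- imaging.get_image(name): name is "side" or "top"; returns the picture (480x640x3 uint8, red, green, blue); there is no depth.
- imaging.camera_info(name): a dict with "fx", "fy", "cx", "cy" (pixels), "T" (4x4, takes a point from camera to world coordinates). Camera axes: x right, y down, z forward; pixel columns grow to the right and rows downward; lengths in m; the calibration is good to about 2 mm. A picture is of the moment at which its call begins. camera_info takes no time and is no camera call.
- r.close_job(): hands the job in; it is judged then, once.
The state is a dict: "time": time; "joints": joint angles; "qvel": joint speeds; "effort": joint torques, N m; "ee_pos": TCP position; "orientation": TCP orientation; "wrist_force": force on the tool from outside, world axes, zero at the start; "torque": the same for the moment, N m; "finger_gap": opening from 0.0 (shut) to 1.0 (fully open); "grip_force": force on a finger pad.
Only numpy, scipy, OpenCV 4.12 (cv2) and the standard library are available. Lean on these libraries where they do the work, as an engineer would, in place of code of your own. Each camera call takes 0.05 s, during which the arm holds its last target. There are 200 camera calls.

## Task

Pick up the yellow-headed seam scanner and aim the window under its head squarely at the seam of the sloping brass and glass frame, about 4 cm off the surface: hold it steady on the blue clip for two seconds, then follow the straight seam slowly (2 to 3 cm a second) to the red clip and hold it steady there for two seconds. Then lay the scanner back on its black mat, window down, wholly on the mat and lined up lengthwise with it (either way round), and let go. Never touch the frame, its clips or its easel, and do not shove the other things on the bench.

Things in the scene. Friction and masses are not known exactly. Their poses are not given: they have to be found in the camera images.
- wand: Seam scanner, 180 mm long, 40 mm high, 0.25 kg, lying flat on the mat. Origin: mid-length, on its underside. x from grey handle to yellow head, z its top. Handle: bar 30 mm wide, x = -85 to +45 mm, from 10 to 38 mm above the origin, with a foot under its tail (x below -70 mm). Head: yellow block 50 x 50 x 40 mm, x = +45 to +95 mm; the scan window in its underside looks along -z.
- wand_grip (a point): Point to grip the scanner's handle, near its centre of mass: x = -10 mm, 24 mm above the underside; fingers close along the scanner's y.
- wand_window (a point): Centre of the scan window, in the underside of the yellow head: x = +70 mm, z = 0 in the scanner's frame.
- wand_spot (a point): Aim point: 40 mm straight out of the window (x = +70, z = -40 mm in the scanner's frame). The scanner reads what lies here, square to its window.
- mat: Black rubber mat, 250 x 130 x 4 mm, fixed; the scanner's place. Origin under its centre; x along its length.
- easel: Grey-footed wooden easel, fixed, 200 x 240 mm footprint (from x = -115 to +85 mm), top edge about 130 mm high. Origin at bench level; its slope rises along its own +x, at 25 degrees from level.
- frame: Brass frame with pale green glass, 150 x 210 mm, on the easel's slope. Origin: middle of the seam (thin black line between the upper brass rail and the glass), on the face, 105 mm above the bench. x up the slope, y along the seam, z square out of the face. Frame: x = -130 to +20 mm, y = -105 to +105 mm; the seam to scan runs from y = -80 to +80 mm, clip to clip.
- blue_clip: Blue clip, 36 x 26 x 8 mm, fixed on one end of the seam; start here. Origin: the seam's end point on the frame's face, under the clip's centre. The clips may be at either end. The axes of this body do not follow the slope.
- red_clip: Red clip, the same, on the seam's other end; finish here. Origin as for the blue clip.
- cup_a: Steel cup, 72 mm wide, 85 mm high; bystander. Origin under its centre.
- cup_b: Second steel cup, the same; bystander.
- bottle: White bottle with red cap, 48 mm wide, 130 mm high; bystander. Origin under its centre.
- hammer: Hammer, 240 mm long, lying flat; bystander.
There are look-alikes about, which are no part of the job. What is shaped like the wand but green or purple is not meant.

How it is judged:
On the way, in this order (a step that is already met when the one before it is completed fails the run):
1. scanner aimed at the blue clip's end of the seam (aim point within 22 mm of the clip, 13 mm of the seam line, 22 mm of the face; 0.25 rad from square), under 25 mm/s for 1 s (x of wand_spot in the frame of frame between -0.013 and 0.013 m and z of wand_spot in the frame of frame between -0.022 and 0.022 m and angle between the z axis of wand and the z axis of frame, either way round below 0.25 rad and horizontal distance between wand_spot and blue_clip below 0.022 m and linear speed of wand below 0.025 m/s), for 1 s.
2. first part of the seam followed, aimed as well as before, under 80 mm/s (x of wand_spot in the frame of frame between -0.013 and 0.013 m and z of wand_spot in the frame of frame between -0.022 and 0.022 m and angle between the z axis of wand and the z axis of frame, either way round below 0.25 rad and horizontal distance between wand_spot and blue_clip between 0.026 and 0.056 m and linear speed of wand below 0.08 m/s), for 0.3 s.
3. middle of the seam followed, aimed as well as before, under 80 mm/s (x of wand_spot in the frame of frame between -0.013 and 0.013 m and z of wand_spot in the frame of frame between -0.022 and 0.022 m and angle between the z axis of wand and the z axis of frame, either way round below 0.25 rad and horizontal distance between wand_spot and blue_clip between 0.065 and 0.095 m and linear speed of wand below 0.08 m/s), for 0.3 s.
4. last part of the seam followed, aimed as well as before, under 80 mm/s (x of wand_spot in the frame of frame between -0.013 and 0.013 m and z of wand_spot in the frame of frame between -0.022 and 0.022 m and angle between the z axis of wand and the z axis of frame, either way round below 0.25 rad and horizontal distance between wand_spot and blue_clip between 0.104 and 0.134 m and linear speed of wand below 0.08 m/s), for 0.3 s.
5. scanner aimed at the red clip's end of the seam (aim point within 22 mm of the clip, 13 mm of the seam line, 22 mm of the face; 0.25 rad from square), under 25 mm/s for 1 s (x of wand_spot in the frame of frame between -0.013 and 0.013 m and z of wand_spot in the frame of frame between -0.022 and 0.022 m and angle between the z axis of wand and the z axis of frame, either way round below 0.25 rad and horizontal distance between wand_spot and red_clip below 0.022 m and linear speed of wand below 0.025 m/s), for 1 s.
At the end, for the whole second after the job is handed in: The scanner lies flat on its mat, window down (tilt under 0.1 rad), its origin within 45 mm of the mat's centre along each of the mat's axes, its length within 0.4 rad of the mat's, at rest and released (x of wand in the frame of mat between -0.045 and 0.045 m and y of wand in the frame of mat between -0.045 and 0.045 m and angle between the x axis of wand and the x axis of mat, either way round below 0.4 rad and angle between wand's own z axis and vertical below 0.1 rad and height (world z) of wand_grip between 0.02 and 0.036 m and linear speed of wand below 0.02 m/s); the robot touches nothing.
It fails at once if the frame, clips or easel touched (over 1.5 N) (contact force between any of easel, blue_clip, red_clip and anything else above 1.5 N).
It fails at once if a bystander shoved more than 25 mm (distance of any of cup_a, cup_b, bottle, hammer from where it was at the start of the episode above 0.025 m).
It also fails if it takes over 69 s, if anything falls off the work surface, if the arm or the gripper's body presses on something with over 40 N, if the wrist force passes 120 N, or if a joint passes its speed limit or range.

## Working session

There is one attempt and no reset: what is moved stays moved. The work goes in short steps, Python scripts to look and compute and a tool call to move; the robot and the scene stay as the last step left them, time stands still between calls to the robot, and variables do not carry over. Pictures are saved under pics/ and viewed, at most 10 in all, crops included, and the job is handed in when it is done.

Besides the shell and the picture viewer there is one more tool, called after "Request:" in YAML: its name, and indented under it one key for each argument. servo_tool: Moves the arm, as the interface text tells. Its arguments: {"type":"object","properties":{"steps":{"type":"array"}},"required":["steps"]}

```bash
ls; mkdir -p pics; python3 - <<'E'
from rig import r, imaging
import cv2
for n in("side","top"):
    cv2.imwrite(f"pics/{n}0.png",imaging.get_image(n)[:,:,::-1]); c=imaging.camera_info(n); print(n,c)
print(r.get_obs())
E
```

```text
pics
side {'fx': 482.5311759157379, 'fy': 482.5311759157379, 'cx': 312.41353214355826, 'cy': 240.20553333045214, 'T': array([[-0.94928061, -0.18038261,  0.25754309,  0.23795946],
       [-0.31439578,  0.53241149, -0.78593466,  0.84031169],
       [ 0.00465004, -0.827043  , -0.56211944,  0.6706077 ],
       [ 0.        ,  0.        ,  0.        ,  1.        ]])}
top {'fx': 451.61234731737176, 'fy': 451.61234731737176, 'cx': 320.96700854861933, 'cy': 241.80187058896706, 'T': array([[ 1.84687295e-02, -9.93464099e-01,  1.12640978e-01,
         3.60231406e-01],
       [-9.99823805e-01, -1.87292413e-02, -1.25490319e-03,
        -2.99931935e-03],
       [ 3.35638133e-03, -1.12597955e-01, -9.93634961e-01,
         1.32226864e+00],
       [ 0.00000000e+00,  0.00000000e+00,  0.00000000e+00,
         1.00000000e+00]])}
{'time': 0.1, 'joints': array([-1.32310853e+00,  8.79100693e-02,  1.37213129e+00, -1.69623679e-05,
        1.68363280e+00, -1.03070969e-01]), 'qvel': array([-0.00125537, -0.001136  , -0.00458361,  0.00062519,  0.00032337,
       -0.00040674]), 'effort': array([ 2.81569126e-03, -3.53014112e+01, -3.14219320e+01,  9.12286328e-05,
        7.92415172e-03,  8.66650964e-06]), 'ee_pos': array([ 0.18888814, -0.51610049,  0.25222602]), 'orientation': array([-3.13952045e+00, -1.97394657e-04,  3.50756667e-01]), 'wrist_force': array([-0.75523731,  0.78468079,  0.12890398]), 'torque': array([ 0.00471857, -0.01431082,  0.03995047]), 'grip_force': 0.0, 'finger_gap': 1.0027813845628855}
```

View pics/top0.png

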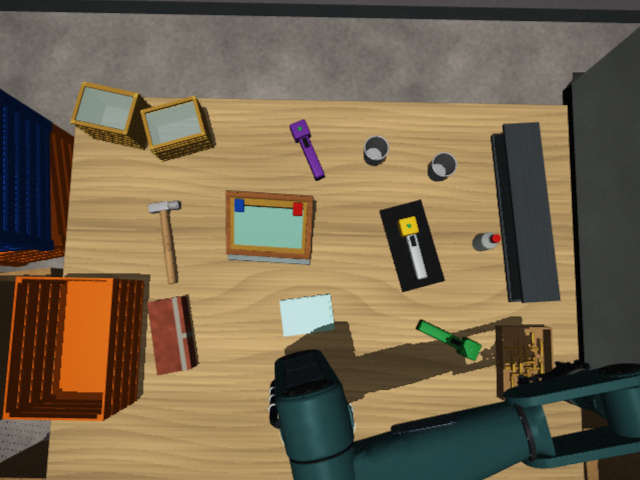

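View pics/side0.png

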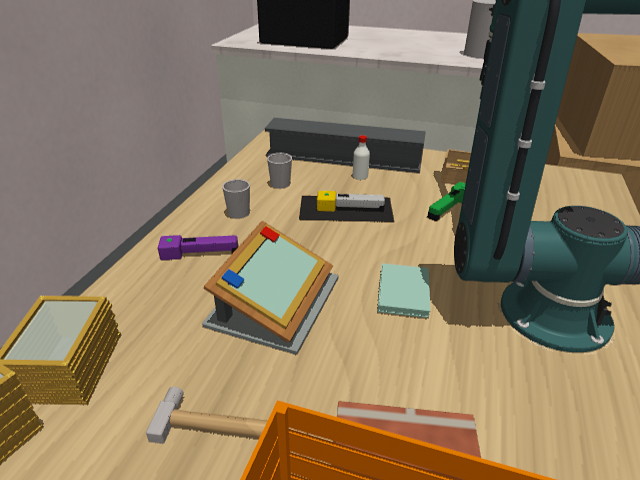

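The top view shows the yellow-headed scanner at (408,228) to (420,275) on the black mat. The look-alikes are purple at (305,150) and green at (450,340). The frame is at (270,227), with the blue clip at (239,205) and the red clip at (297,209). The yellow one on the mat is the one that fits. Next I'll measure and confirm with a crop.

```bash
cat > h.py <<'E'
import numpy as np, cv2
from rig import r, imaging
from scipy.spatial.transform import Rotation as R
def ray(n,p):
    c=imaging.camera_info(n);T=c["T"]
    d=T[:3,:3]@np.array([(p[0]-c["cx"])/c["fx"],(p[1]-c["cy"])/c["fy"],1]);return T[:3,3],d
def atz(n,p,z):
    o,d=ray(n,p);return o+d*(z-o[2])/d[2]
def tri(ps):
    A=0;b=0
    for n,p in ps:
        o,d=ray(n,p);d=d/np.linalg.norm(d);M=np.eye(3)-np.outer(d,d);A=A+M;b=b+M@o
    return np.linalg.solve(A,b)
def proj(n,P):
    c=imaging.camera_info(n);q=np.linalg.inv(c["T"])@np.append(P,1);return np.array([c["fx"]*q[0]/q[2]+c["cx"],c["fy"]*q[1]/q[2]+c["cy"]])
def blob(im,lo,hi,box):
    x0,y0,x1,y1=box;h=cv2.cvtColor(im,cv2.COLOR_RGB2HSV)[y0:y1,x0:x1]
    m=cv2.inRange(h,np.array(lo),np.array(hi))
    k,l,s,c=cv2.connectedComponentsWithStats(m);i=1+np.argmax(s[1:,4])
    pts=np.argwhere(l==i)[:,::-1]+[x0,y0];return pts.astype(np.float32)
E
python3 - <<'E'
from h import *
np.set_printoptions(precision=4,suppress=True)
t=cv2.imread("pics/top0.png")[:,:,::-1].copy();s=cv2.imread("pics/side0.png")[:,:,::-1].copy()
mat=blob(t,(0,0,0),(180,255,60),(370,190,455,300))
hull=cv2.convexHull(mat);b=cv2.boxPoints(cv2.minAreaRect(hull))
C=np.array([atz("top",p,.004) for p in b]);print("mat",b,C,C.mean(0),np.linalg.norm(C[1]-C[0]),np.linalg.norm(C[2]-C[1]))
e=C[1]-C[0] if np.linalg.norm(C[1]-C[0])>.2 else C[2]-C[1];print("yaw",np.arctan2(e[1],e[0]))
for nm,lo,hi,bt,bs,z in [("head",(20,120,80),(35,255,255),(370,190,455,300),(300,180,350,220),.044),("blue",(105,120,60),(130,255,255),(225,190,255,220),(210,260,250,295),.11),("red",(0,180,100),(6,255,255),(285,195,312,222),(255,220,285,245),.11)]:
    p=blob(t,lo,hi,bt);q=blob(s,lo,hi,bs);cp=np.array(cv2.minAreaRect(p)[0]);cq=np.array(cv2.minAreaRect(q)[0])
    P=tri([("top",p.mean(0)),("side",q.mean(0))]);print(nm,len(p),len(q),p.mean(0),cp,q.mean(0),cq,"tri",P,"res",proj("top",P)-p.mean(0),"atz",atz("top",p.mean(0),z))
hd=blob(t,(0,0,130),(180,50,255),(395,225,435,290));m=cv2.minAreaRect(hd);bb=cv2.boxPoints(m)
W=np.array([atz("top",p,.042) for p in bb]);print("handle",bb,W,len(hd))
A=cv2.resize(t[190:300,215:460],None,fx=3.2,fy=3.2,interpolation=cv2.INTER_CUBIC)
B=cv2.resize(s[180:350,200:400],None,fx=1,fy=1)
cv2.imwrite("pics/c1.png",A[:,:,::-1])
E
```

```text
mat [[379.0189 210.566 ]
 [420.6227 198.6793]
 [443.8302 279.9057]
 [402.2264 291.7924]] [[ 0.606  -0.1749  0.004 ]
 [ 0.6442 -0.2984  0.004 ]
 [ 0.4047 -0.3645  0.004 ]
 [ 0.3681 -0.2432  0.004 ]] [ 0.5058 -0.2703  0.004 ] 0.12931114479205003 0.24842489148214275
yaw -2.8722991234838666
head 294 368 [408.3163 225.568 ] [408.2942 225.6765] [326.0788 200.7201] [326. 201.] tri [ 0.5596 -0.2578  0.0231] res [0.0137 0.0657] atz [ 0.5566 -0.2537  0.044 ]
blue 115 225 [239. 205.] [239. 205.] [232.4711 278.32  ] [232.2307 278.1538] tri [0.5955 0.2212 0.1085] res [-0.1012 -0.2989] atz [0.5944 0.2207 0.11  ]
red 106 151 [297.4906 208.7736] [297.5 209. ] [269.2914 233.6755] [269.1154 233.5769] tri [0.588  0.0614 0.1093] res [-0.0943 -0.3348] atz [0.587  0.0611 0.11  ]
handle [[406.1494 235.5602]
 [414.9254 233.2199]
 [426.4274 276.3527]
 [417.6515 278.6929]] [[ 0.5279 -0.2478  0.042 ]
 [ 0.5351 -0.2729  0.042 ]
 [ 0.4126 -0.3049  0.042 ]
 [ 0.4055 -0.28    0.042 ]] 354
```

View pics/c1.png

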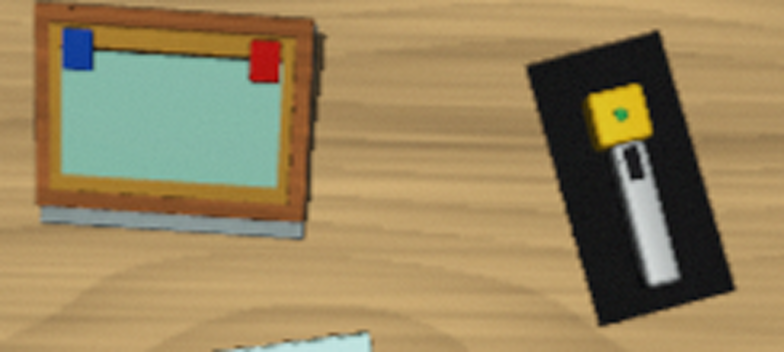

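Crop c1 confirms it: the scanner with the yellow head and grey handle is on the black mat. The blue clip is at the left end of the seam and the red clip at the right end, 0.160 m apart as expected. Next are the seam line and the first move.

```bash
cat >> h.py <<'E'
def delta(p,Rt,frm=None):
    o=r.get_obs();p0,R0=frm if frm else (o["ee_pos"],R.from_euler("xyz",o["orientation"]))
    d=R0.inv().apply(np.array(p)-p0)*100;w=(R0.inv()*Rt).as_rotvec();return np.round(np.r_[d,w],3)
def down(y): return R.from_euler("xyz",[np.pi,0,y])
E
python3 - <<'E'
from h import *
np.set_printoptions(precision=4,suppress=True)
t=cv2.imread("pics/top0.png")
g=t.sum(2).astype(float)
for c in (250,260,270,280,288):
    k=g[198:216,c];i=np.argmin(k);w=np.clip(k[max(i-3,0):i+4].max()-k[max(i-1,0):i+2],0,None);y=198+(w*np.arange(i-1,i+2)).sum()/w.sum();print(c,y,atz("top",(c,y),.105))
print(delta([.4795,-.274,.12],down(.256)))
E
```

```text
250 204.87289719626168 [0.5963 0.1915 0.105 ]
260 205.77578475336324 [0.5943 0.1641 0.105 ]
270 206.04654895666133 [0.594  0.1367 0.105 ]
280 206.81381381381382 [0.5924 0.1093 0.105 ]
288 207.15159944367176 [0.5919 0.0874 0.105 ]
[ 35.608 -12.723  13.256  -0.002  -0.      0.095]
```

Request:
servo_tool:
  steps:
    - [2,-0.7,0.7,0,0,0.01,1]
    - [5.5,-2,2,0,0,0.02,1]
    - [9.2,-3.3,3.4,0,0,0.03,1]
    - [13,-4.7,4.8,0,0,0.04,1]
    - [17,-6.1,6.3,0,0,0.05,1]
    - [21,-7.5,7.8,0,0,0.06,1]
    - [25,-8.9,9.3,0,0,0.07,1]
    - [29,-10.3,10.8,0,0,0.08,1]
    - [32.5,-11.6,12.1,0,0,0.09,1]
    - [35.6,-12.7,13.2,0,0,0.095,1]

```text
time: 0.93
ee_pos: [0.4767, -0.2763, 0.1218]
orientation: [-3.141, 0.001, 0.255]
wrist_force: [0.5, -0.1, 0.6]
finger_gap: 0.998
grip_force: 0.0
```

```bash
python3 - <<'E'
from h import *
o=r.get_obs();print(o["time"],o["joints"],o["qvel"],o["ee_pos"],o["orientation"])
im=imaging.get_image("top");cv2.imwrite("pics/top1.png",im[:,:,::-1])
s=imaging.get_image("side");v=np.vstack([cv2.resize(im[150:310,340:500],(480,480))]);w=cv2.resize(s[100:260,240:400],(320,320));w=cv2.copyMakeBorder(w,0,160,0,0,cv2.BORDER_CONSTANT)
cv2.imwrite("pics/c2.png",np.hstack([v,w])[:,:,::-1])
print(delta([.4795,-.274,.033],down(.256)))
E
```

```text
0.9333 [-6.28081034e-01  1.52792047e-01  1.56285033e+00 -1.75602447e-04
  1.42680858e+00  6.87330263e-01] [ 0.8492916   0.44532303 -0.17519981 -0.00355298 -0.28587498  0.89825828] [ 0.47673223 -0.27630893  0.1217826 ] [-3.14103948e+00  6.78880920e-04  2.55410489e-01]
[ 1.520e-01  2.200e-01  8.634e+00 -6.000e-03  2.000e-03  7.000e-03]
```

View pics/c2.png

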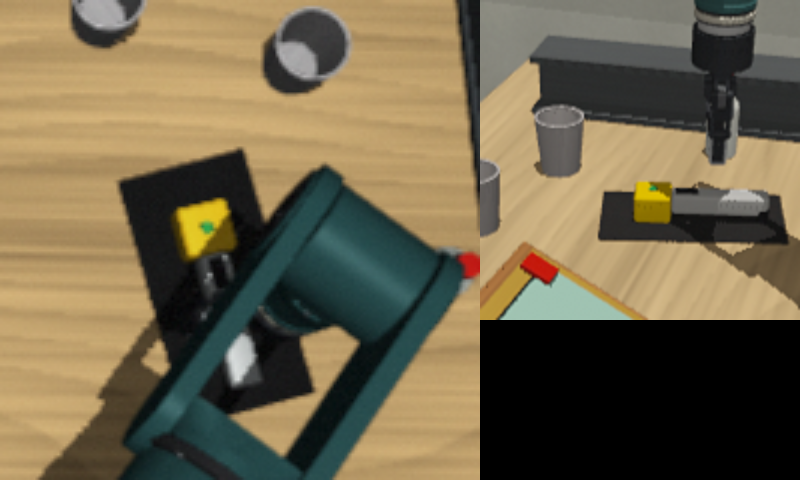

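Crop c2 shows the open gripper above the handle, between the tail and the head, with the mat and scanner undisturbed. Next I check the settled pose, then go down.

```bash
python3 - <<'E'
from h import *
imaging.get_image("top")
o=r.get_obs();print(o["time"],o["qvel"].round(3),o["ee_pos"],o["orientation"])
print(delta([.4795,-.274,.033],down(.256)))
E
```

```text
1.0833 [-0.063 -0.031 -0.016 -0.03   0.008 -0.01 ] [ 0.47646894 -0.2752175   0.12062831] [-3.13798525e+00  2.84730192e-03  2.60933314e-01]
[ 3.490e-01 -8.000e-03  8.762e+00 -4.000e-03  3.000e-03  5.000e-03]
```

Request:
servo_tool:
  steps:
    - [0.1,0,1.5,0,0,0,1]
    - [0.2,0,3.5,0,0,0,1]
    - [0.3,0,5.5,0,0,0,1]
    - [0.3,0,7,0,0,0,1]
    - [0.3,0,8,0,0,0,1]
    - [0.3,0,8.5,0,0,0,1]
    - [0.3,0,8.7,0,0,0,1]
    - [0.3,0,8.7,0,0,0,1]
    - [0.3,0,8.7,0,0,0,1]

```text
time: 1.83
ee_pos: [0.4793, -0.2781, 0.0371]
orientation: [3.14, -0.001, 0.255]
wrist_force: [-0.5, 0.1, 0.5]
finger_gap: 1.003
grip_force: 0.0
```

Request:
servo_tool:
  steps:
    - [0,0,0,0,0,0,0.6]
    - [0,0,0,0,0,0,0.4]
    - [0,0,0,0,0,0,0]
    - [0,0,0,0,0,0,0]
    - [0,0,0,0,0,0,0]
    - [0,0,0,0,0,0,0]
    - [0,0,0,0,0,0,0]
    - [0,0,0,0,0,0,0]
    - [0,0,0,0,0,0,0]

```text
time: 2.58
ee_pos: [0.4791, -0.2774, 0.0365]
orientation: [3.141, -0.001, 0.256]
wrist_force: [-0.2, 1.0, 4.4]
finger_gap: 0.342
grip_force: 61.0
```

Request:
servo_tool:
  steps:
    - [0,0,-0.3,0,0,0,0]
    - [0,0,-1,0,0,0,0]
    - [0,0,-2.5,0,0,0,0]
    - [0,0,-4.5,0,0,0,0]
    - [0,0,-7,0,0,0,0]
    - [0,0,-10,0,0,0,0]
    - [0,0,-13,0,0,0,0]
    - [0,0,-15.5,0,0,0,0]
    - [0,0,-17,0,0,0,0]
    - [0,0,-17.5,0,0,0,0]

```text
time: 3.42
ee_pos: [0.4796, -0.2781, 0.2143]
orientation: [3.137, -0.003, 0.256]
wrist_force: [0.7, -0.1, -3.7]
finger_gap: 0.341
grip_force: 60.3
```

```bash
python3 - <<'E'
from h import *
np.set_printoptions(precision=4,suppress=True)
imaging.get_image("top");im=imaging.get_image("top");s=imaging.get_image("side")
o=r.get_obs();print(o["time"],o["qvel"].round(3),o["ee_pos"],o["orientation"],o["finger_gap"])
P0=o["ee_pos"];R0=R.from_euler("xyz",o["orientation"])
# predicted head centre from grasp estimate
H=P0+R0.apply([.0814,0,.0125]);print("pred head",H,proj("top",H),proj("side",H))
a=blob(im,(20,120,80),(35,255,255),(340,150,460,300));b=blob(s,(20,120,80),(35,255,255),(280,50,420,230))
ca,cb=np.array(cv2.minAreaRect(a)[0]),np.array(cv2.minAreaRect(b)[0]);Q=tri([("top",a.mean(0)),("side",b.mean(0))]);print(a.mean(0),b.mean(0),len(a),len(b),Q,R0.inv().apply(Q-P0))
# goal poses
F=np.array([.594,.141,.105]);RF=R.from_euler("zyx",[-.045,-np.deg2rad(25),0]);print("frame z",RF.apply([0,0,1]),"x",RF.apply([1,0,0]))
RT=RF*R.from_euler("x",np.pi)
for y,h in((.08,.05),(.08,0),(-.08,0)):
    T=F+RF.apply([-.0814,y,.0725+h]);print(y,h,T,RT.as_euler("xyz"),delta(T,RT))
v=cv2.resize(im[140:300,340:500],(480,480));w=cv2.copyMakeBorder(cv2.resize(s[60:220,240:400],(320,320)),0,160,0,0,cv2.BORDER_CONSTANT)
cv2.imwrite("pics/c3.png",np.hstack([v,w])[:,:,::-1])
E
```

```text
3.5667 [ 0.001  0.018  0.031  0.001  0.001 -0.001] [ 0.4783 -0.2771  0.2097] [-3.1402  0.0014  0.2557] 0.34408911842843576
pred head [ 0.557  -0.2565  0.1971] [421.2588 216.4414] [328.2657 140.5793]
[423.2041 214.3801] [327.4749 139.4678] 392 419 [ 0.5615 -0.2615  0.1977] [0.0844 0.006  0.0119]
frame z [-0.4226  0.      0.9063] x [ 0.9054 -0.045   0.4222]
0.08 0.05 [0.4718 0.2246 0.1832] [-3.1206 -0.4359 -0.0496] [ 12.065 -48.693   2.707  -0.047   0.437   0.296]
0.08 0 [0.4929 0.2246 0.1379] [-3.1206 -0.4359 -0.0496] [ 14.116 -48.152   7.235  -0.047   0.437   0.296]
-0.08 0 [0.4864 0.0647 0.1348] [-3.1206 -0.4359 -0.0496] [  9.442 -32.852   7.524  -0.047   0.437   0.296]
```

View pics/c3.png

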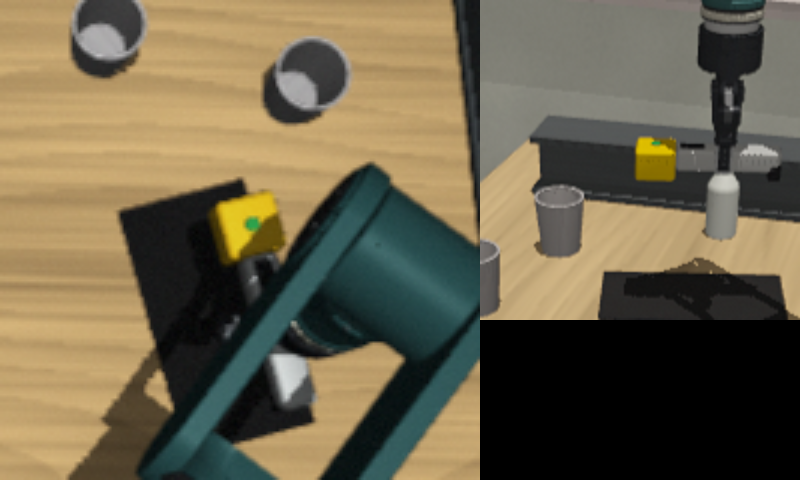

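Crop c3 shows the scanner held level, clear of the mat, with the head pointing forward and no slip. Next I carry it over towards the blue end, translation only.

```bash
cat >> h.py <<'E'
F=np.array([.594,.141,.105]);RF=R.from_euler("ZYX",[-.045,-np.deg2rad(25),0]);RT=RF*R.from_euler("x",np.pi)
OFF=np.array([.0822,.001,.0725])
def goal(y,h,x=0): return F+RF.apply([x,y,h])-RT.apply(OFF)
E
python3 - <<'E'
from h import *
np.set_printoptions(precision=4,suppress=True)
o=r.get_obs();print(RF.apply([0,0,1]),o["ee_pos"])
for y,h in((.08,.06),(.08,0),(-.08,0)):
    T=goal(y,h);print(y,h,T,delta(T,R.from_euler("xyz",o["orientation"])),delta(T,RT))
E
```

```text
[-0.4222  0.019   0.9063] [ 0.4783 -0.2771  0.2097]
0.08 0.06 [0.4673 0.2278 0.1903] [ 11.708 -49.118   1.991   0.      0.      0.   ] [ 11.708 -49.118   1.991  -0.067   0.435   0.296]
0.08 0 [0.4926 0.2266 0.136 ] [ 14.138 -48.359   7.425   0.      0.      0.   ] [ 14.138 -48.359   7.425  -0.067   0.435   0.296]
-0.08 0 [0.4854 0.0668 0.136 ] [  9.399 -33.077   7.41    0.      0.      0.   ] [  9.399 -33.077   7.41   -0.067   0.435   0.296]
```

Request:
servo_tool:
  steps:
    - [0.1,-0.5,0,0,0,0,0]
    - [0.4,-1.8,0,0,0,0,0]
    - [0.9,-3.8,0,0,0,0,0]
    - [1.6,-6.5,0,0,0,0,0]
    - [2.3,-9.5,0,0,0,0,0]
    - [3,-12.5,0,0,0,0,0]
    - [3.7,-15.5,0,0,0,0,0]
    - [4.4,-18.5,0,0,0,0,0]
    - [5.1,-21.5,0,0,0,0,0]
    - [5.9,-24.5,0,0,0,0,0]

```text
time: 4.4
ee_pos: [0.4722, -0.0228, 0.2095]
orientation: [-3.14, 0.002, 0.256]
wrist_force: [0.2, -0.3, -2.6]
finger_gap: 0.343
grip_force: 60.1
```

Request:
servo_tool:
  steps:
    - [0.7,-3,0,0,0,0,0]
    - [1.4,-6,0,0,0,0,0]
    - [2.1,-9,0,0,0,0,0]
    - [2.9,-12,0,0,0,0,0]
    - [3.6,-15,0,0,0,0,0]
    - [4.3,-18,0,0,0,0,0]
    - [5,-20.7,0,0,0,0,0]
    - [5.4,-22.7,0,0,0,0,0]
    - [5.7,-24,0,0,0,0,0]
    - [5.8,-24.5,0,0,0,0,0]

```text
time: 5.23
ee_pos: [0.4665, 0.2284, 0.2097]
orientation: [-3.141, 0.003, 0.259]
wrist_force: [-0.9, -0.6, -2.9]
finger_gap: 0.341
grip_force: 60.1
```

```bash
python3 - <<'E'
from h import *
imaging.get_image("top")
imaging.get_image("top")
o=r.get_obs();print(o["time"],o["joints"].round(3),o["ee_pos"],o["orientation"],o["finger_gap"])
print(delta(goal(.08,.06),RT))
E
```

```text
5.3333 [ 0.343  0.033  1.514 -0.     1.597  1.656] [0.46721055 0.22673673 0.21013568] [3.14097614e+00 1.84767874e-03 2.57281399e-01] 0.3364136123902496
[ 0.037 -0.101  1.979 -0.065  0.435  0.298]
```

Request:
servo_tool:
  steps:
    - [0,0,0.1,-0.003,0.02,0.014,0]
    - [0,0,0.3,-0.01,0.06,0.041,0]
    - [0,0,0.5,-0.017,0.11,0.075,0]
    - [0,0,0.8,-0.025,0.165,0.113,0]
    - [0,0,1.1,-0.033,0.225,0.153,0]
    - [0,0,1.4,-0.042,0.285,0.194,0]
    - [0,-0.1,1.6,-0.05,0.34,0.233,0]
    - [0,-0.1,1.8,-0.058,0.39,0.266,0]
    - [0,-0.1,1.9,-0.063,0.42,0.288,0]
    - [0,-0.1,2,-0.065,0.435,0.298,0]

```text
time: 6.17
ee_pos: [0.4666, 0.2257, 0.19]
orientation: [-3.141, -0.438, -0.05]
wrist_force: [0.2, 0.0, -3.3]
finger_gap: 0.34
grip_force: 60.2
```

```bash
python3 - <<'E'
from h import *
np.set_printoptions(precision=4,suppress=True)
imaging.get_image("top");im=imaging.get_image("top");s=imaging.get_image("side")
o=r.get_obs();print(o["time"],o["joints"].round(3),o["ee_pos"],o["orientation"],o["finger_gap"])
P0=o["ee_pos"];R0=R.from_euler("xyz",o["orientation"])
S=P0+R0.apply(OFF);print("spot in frame",RF.inv().apply(S-F),"ang",(RT.inv()*R0).magnitude())
for y in(.08,0,-.08):print(y,delta(goal(y,0),RT))
# head outline check
im=im.copy();s=s.copy()
for n,g in(("top",im),("side",s)):
    for x in(45,95):
        for y in(-25,25):
            for z in(0,40):
                q=P0+R0.apply([OFF[0]+(x-70)/1e3,OFF[1]+y/1e3,OFF[2]-.04-z/1e3]);cv2.circle(g,tuple(int(round(v)) for v in proj(n,q)),0,(255,0,255),-1)
    for y in(-.08,.08):cv2.circle(g,tuple(int(round(v)) for v in proj(n,F+RF.apply([0,y,0]))),0,(0,255,255),-1)
v=cv2.resize(im[150:270,210:330],(400,400),interpolation=0);w=cv2.resize(s[170:310,190:330],(400,400),interpolation=0)
cv2.imwrite("pics/c4.png",np.hstack([v,w])[:,:,::-1])
E
```

```text
6.3167 [ 0.462 -0.193  1.819 -0.229  1.138  2.138] [0.4675 0.2265 0.1907] [-3.1406 -0.4374 -0.0481] 0.3392038760499795
spot in frame [0.0004 0.0784 0.0603] ang 0.003053357052168406
0.08 [-0.044 -0.133  6.024  0.    -0.001 -0.003]
0 [-0.021  7.867  6.026  0.    -0.001 -0.003]
-0.08 [ 0.001 15.867  6.028  0.    -0.001 -0.003]
```

View pics/c4.png

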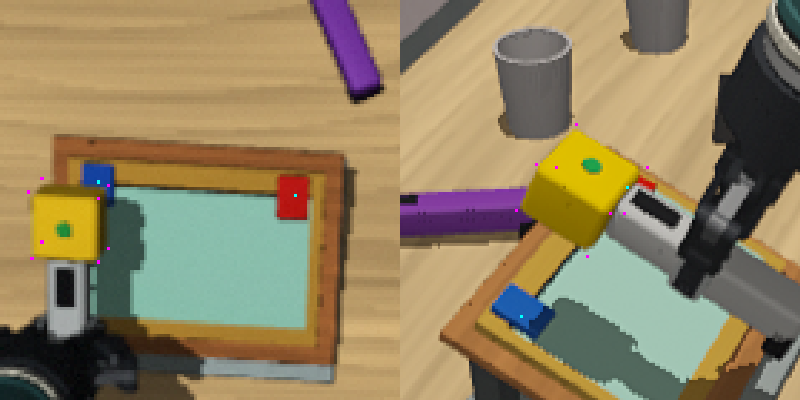

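Crop c4 shows the head tilted with the frame, below and beside the blue clip in parallax, 10 cm off the face. The projected head and clip points agree with the pictures to a pixel or so. Lowering 6 cm, then holding.

Request:
servo_tool:
  steps:
    - [0,0,0.4,0,0,0,0]
    - [0,0,1.2,0,0,0,0]
    - [0,0,2.1,0,0,0,0]
    - [0,0,3,0,0,0,0]
    - [0,-0.1,3.9,0,0,0,0]
    - [0,-0.1,4.7,0,0,0,0]
    - [0,-0.1,5.3,0,0,0,0]
    - [0,-0.1,5.7,0,0,0,0]
    - [0,-0.1,5.9,0,0,0,0]
    - [0,-0.1,6,0,0,0,0]

```text
time: 7.15
ee_pos: [0.4933, 0.2271, 0.1362]
orientation: [-3.141, -0.438, -0.047]
wrist_force: [-0.3, -0.2, -3.5]
finger_gap: 0.337
grip_force: 60.1
```

Request:
servo_tool:
  steps:
    - [0,0,0,0,0,0,0]
    - [0,0,0,0,0,0,0]
    - [0,0,0,0,0,0,0]
    - [0,0,0,0,0,0,0]
    - [0,0,0,0,0,0,0]
    - [0,0,0,0,0,0,0]

```text
time: 7.65
ee_pos: [0.4933, 0.2272, 0.1369]
orientation: [-3.14, -0.439, -0.047]
wrist_force: [1.0, 0.6, -3.4]
finger_gap: 0.338
grip_force: 60.1
```

```bash
cat > chk.py <<'E'
from h import *
np.set_printoptions(precision=4,suppress=True)
im=imaging.get_image("top").copy();s=imaging.get_image("side").copy()
o=r.get_obs();print(o["time"],o["joints"].round(3),o["ee_pos"],o["orientation"],o["finger_gap"],o["wrist_force"])
P0=o["ee_pos"];R0=R.from_euler("xyz",o["orientation"])
S=P0+R0.apply(OFF);print("spot in frame",RF.inv().apply(S-F),"ang",(RT.inv()*R0).magnitude())
for y in(.08,0,-.08):print(y,delta(goal(y,0),RT))
E
python3 - <<'E'
from chk import *
for n,g in(("top",im),("side",s)):
    cv2.circle(g,tuple(int(round(v)) for v in proj(n,S)),0,(255,0,255),-1)
v=cv2.resize(im[150:270,210:330],(400,400),interpolation=0);w=cv2.resize(s[200:320,190:310],(400,400),interpolation=0)
cv2.imwrite("pics/c5.png",np.hstack([v,w])[:,:,::-1])
E
```

```text
7.75 [ 0.437 -0.1    1.85  -0.234  1.01   2.141] [0.4932 0.2272 0.1367] [-3.1401 -0.4384 -0.0474] 0.33993770813157653 [-0.6848 -0.8805 -2.5352]
spot in frame [0.001  0.0804 0.0006] ang 0.0030322006435374344
0.08 [-0.087  0.056  0.045 -0.    -0.002 -0.002]
0 [-0.07   8.056  0.042 -0.    -0.002 -0.002]
-0.08 [-0.052 16.056  0.039 -0.    -0.002 -0.002]
```

View pics/c5.png

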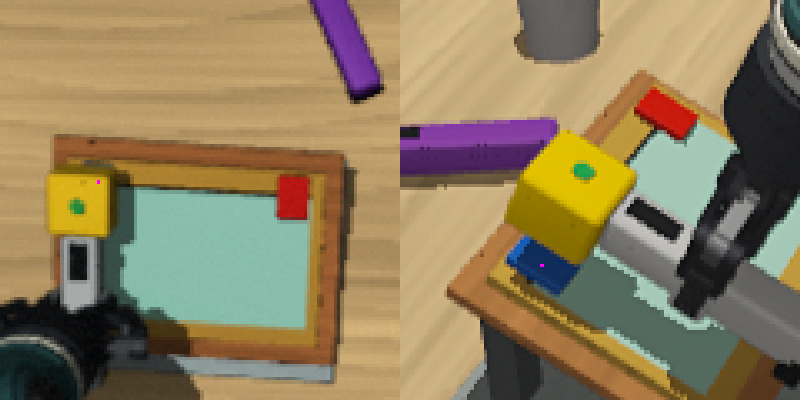

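Crop c5 shows the head right over the blue clip and clear of the face, with the computed aim point on the clip in the side view. Holding to complete the two seconds, then scanning at 2.4 cm/s.

Request:
servo_tool:
  steps:
    - [0,0,0,0,0,0,0]
    - [0,0,0,0,0,0,0]
    - [0,0,0,0,0,0,0]
    - [0,0,0,0,0,0,0]
    - [0,0,0,0,0,0,0]
    - [0,0,0,0,0,0,0]
    - [0,0,0,0,0,0,0]
    - [0,0,0,0,0,0,0]
    - [0,0,0,0,0,0,0]
    - [0,0,0,0,0,0,0]

```text
time: 8.58
ee_pos: [0.4932, 0.2272, 0.1366]
orientation: [-3.14, -0.438, -0.047]
wrist_force: [0.4, 0.4, -2.7]
finger_gap: 0.338
grip_force: 60.1
```

Request:
servo_tool:
  steps:
    - [0,0,0,0,0,0,0]
    - [0,0,0,0,0,0,0]
    - [0,0,0,0,0,0,0]
    - [0,0,0,0,0,0,0]
    - [0,0,0,0,0,0,0]
    - [0,0,0,0,0,0,0]
    - [0,0,0,0,0,0,0]
    - [0,0,0,0,0,0,0]
    - [0,0,0,0,0,0,0]
    - [0,0,0,0,0,0,0]

```text
time: 9.42
ee_pos: [0.4932, 0.2272, 0.1366]
orientation: [-3.14, -0.438, -0.047]
wrist_force: [0.6, 0.3, -2.7]
finger_gap: 0.333
grip_force: 60.1
```

Request:
servo_tool:
  steps:
    - [0,0.1,0,0,0,0,0]
    - [0,0.3,0,0,0,0,0]
    - [0,0.5,0,0,0,0,0]
    - [0,0.7,0,0,0,0,0]
    - [0,0.9,0,0,0,0,0]
    - [0,1.1,0,0,0,0,0]
    - [0,1.3,0,0,0,0,0]
    - [0,1.5,0,0,0,0,0]
    - [0,1.7,0,0,0,0,0]
    - [0,1.9,0,0,0,0,0]

```text
time: 10.25
ee_pos: [0.4923, 0.208, 0.1366]
orientation: [-3.14, -0.438, -0.047]
wrist_force: [0.7, 0.3, -2.5]
finger_gap: 0.339
grip_force: 60.1
```

Request:
servo_tool:
  steps:
    - [0,0.2,0,0,0,0,0]
    - [0,0.4,0,0,0,0,0]
    - [0,0.6,0,0,0,0,0]
    - [0,0.8,0,0,0,0,0]
    - [0,1.0,0,0,0,0,0]
    - [0,1.2,0,0,0,0,0]
    - [0,1.4,0,0,0,0,0]
    - [0,1.6,0,0,0,0,0]
    - [0,1.8,0,0,0,0,0]
    - [0,2.0,0,0,0,0,0]

```text
time: 11.08
ee_pos: [0.4914, 0.188, 0.1366]
orientation: [-3.14, -0.438, -0.047]
wrist_force: [1.1, -0.4, -3.2]
finger_gap: 0.343
grip_force: 60.1
```

Request:
servo_tool:
  steps:
    - [0,0.2,0,0,0,0,0]
    - [0,0.4,0,0,0,0,0]
    - [0,0.6,0,0,0,0,0]
    - [0,0.8,0,0,0,0,0]
    - [0,1.0,0,0,0,0,0]
    - [0,1.2,0,0,0,0,0]
    - [0,1.4,0,0,0,0,0]
    - [0,1.6,0,0,0,0,0]
    - [0,1.8,0,0,0,0,0]
    - [0,2.0,0,0,0,0,0]

```text
time: 11.92
ee_pos: [0.4905, 0.168, 0.1366]
orientation: [-3.14, -0.438, -0.047]
wrist_force: [0.3, -0.1, -2.5]
finger_gap: 0.341
grip_force: 60.1
```

Request:
servo_tool:
  steps:
    - [0,0.2,0,0,0,0,0]
    - [0,0.4,0,0,0,0,0]
    - [0,0.6,0,0,0,0,0]
    - [0,0.8,0,0,0,0,0]
    - [0,1.0,0,0,0,0,0]
    - [0,1.2,0,0,0,0,0]
    - [0,1.4,0,0,0,0,0]
    - [0,1.6,0,0,0,0,0]
    - [0,1.8,0,0,0,0,0]
    - [0,2.0,0,0,0,0,0]

```text
time: 12.75
ee_pos: [0.4895, 0.1481, 0.1365]
orientation: [-3.14, -0.438, -0.047]
wrist_force: [-0.3, -0.2, -2.9]
finger_gap: 0.343
grip_force: 60.1
```

```bash
python3 chk.py
```

```text
12.85 [ 0.258 -0.197  1.934 -0.152  0.989  1.933] [0.4895 0.1479 0.1365] [-3.1403 -0.4382 -0.0478] 0.34149228669654796 [ 0.2232 -0.3924 -3.7352]
spot in frame [0.0008 0.001  0.0005] ang 0.003129451067889708
0.08 [-0.083 -7.876  0.031 -0.    -0.002 -0.003]
0 [-0.063  0.124  0.03  -0.    -0.002 -0.003]
-0.08 [-0.042  8.124  0.029 -0.    -0.002 -0.003]
```

Spot at mid-seam within 1 mm; continuing 8.1 cm and then the hold.

Request:
servo_tool:
  steps:
    - [0,0.2,0,0,0,0,0]
    - [0,0.4,0,0,0,0,0]
    - [0,0.6,0,0,0,0,0]
    - [0,0.8,0,0,0,0,0]
    - [0,1.0,0,0,0,0,0]
    - [0,1.2,0,0,0,0,0]
    - [0,1.4,0,0,0,0,0]
    - [0,1.6,0,0,0,0,0]
    - [0,1.8,0,0,0,0,0]
    - [0,2.0,0,0,0,0,0]

```text
time: 13.68
ee_pos: [0.4886, 0.1281, 0.1365]
orientation: [-3.14, -0.438, -0.047]
wrist_force: [0.1, 0.2, -3.5]
finger_gap: 0.341
grip_force: 60.1
```

Request:
servo_tool:
  steps:
    - [0,0.2,0,0,0,0,0]
    - [0,0.4,0,0,0,0,0]
    - [0,0.6,0,0,0,0,0]
    - [0,0.8,0,0,0,0,0]
    - [0,1.0,0,0,0,0,0]
    - [0,1.2,0,0,0,0,0]
    - [0,1.4,0,0,0,0,0]
    - [0,1.6,0,0,0,0,0]
    - [0,1.8,0,0,0,0,0]
    - [0,2.0,0,0,0,0,0]

```text
time: 14.52
ee_pos: [0.4876, 0.1081, 0.1365]
orientation: [-3.14, -0.438, -0.047]
wrist_force: [-0.4, 0.5, -3.4]
finger_gap: 0.341
grip_force: 60.1
```

Request:
servo_tool:
  steps:
    - [0,0.2,0,0,0,0,0]
    - [0,0.4,0,0,0,0,0]
    - [0,0.6,0,0,0,0,0]
    - [0,0.8,0,0,0,0,0]
    - [0,1.0,0,0,0,0,0]
    - [0,1.2,0,0,0,0,0]
    - [0,1.4,0,0,0,0,0]
    - [0,1.6,0,0,0,0,0]
    - [0,1.8,0,0,0,0,0]
    - [0,2.0,0,0,0,0,0]

```text
time: 15.35
ee_pos: [0.4867, 0.0882, 0.1365]
orientation: [-3.14, -0.438, -0.047]
wrist_force: [-0.6, -0.2, -2.6]
finger_gap: 0.34
grip_force: 60.1
```

Request:
servo_tool:
  steps:
    - [0,0.2,0,0,0,0,0]
    - [0,0.4,0,0,0,0,0]
    - [0,0.6,0,0,0,0,0]
    - [0,0.8,0,0,0,0,0]
    - [0,1.0,0,0,0,0,0]
    - [0,1.2,0,0,0,0,0]
    - [0,1.4,0,0,0,0,0]
    - [0,1.6,0,0,0,0,0]
    - [0,1.8,0,0,0,0,0]
    - [0,2.0,0,0,0,0,0]

```text
time: 16.18
ee_pos: [0.4858, 0.0681, 0.1364]
orientation: [-3.14, -0.438, -0.047]
wrist_force: [0.2, -0.7, -3.2]
finger_gap: 0.346
grip_force: 60.1
```

Request:
servo_tool:
  steps:
    - [0,0.1,0,0,0,0,0]
    - [0,0.1,0,0,0,0,0]
    - [0,0.1,0,0,0,0,0]
    - [0,0.1,0,0,0,0,0]
    - [0,0.1,0,0,0,0,0]
    - [0,0.1,0,0,0,0,0]
    - [0,0.1,0,0,0,0,0]
    - [0,0.1,0,0,0,0,0]
    - [0,0.1,0,0,0,0,0]
    - [0,0.1,0,0,0,0,0]

```text
time: 17.02
ee_pos: [0.4858, 0.0674, 0.1364]
orientation: [-3.14, -0.438, -0.047]
wrist_force: [0.3, 0.7, -3.7]
finger_gap: 0.337
grip_force: 60.1
```

Request:
servo_tool:
  steps:
    - [0,0,0,0,0,0,0]
    - [0,0,0,0,0,0,0]
    - [0,0,0,0,0,0,0]
    - [0,0,0,0,0,0,0]
    - [0,0,0,0,0,0,0]
    - [0,0,0,0,0,0,0]
    - [0,0,0,0,0,0,0]
    - [0,0,0,0,0,0,0]
    - [0,0,0,0,0,0,0]
    - [0,0,0,0,0,0,0]

```text
time: 17.85
ee_pos: [0.4857, 0.0673, 0.1365]
orientation: [-3.14, -0.438, -0.047]
wrist_force: [0.8, -0.4, -4.0]
finger_gap: 0.338
grip_force: 60.1
```

```bash
python3 - <<'E'
from chk import *
for n,g in(("top",im),("side",s)):
    cv2.circle(g,tuple(int(round(v)) for v in proj(n,S)),0,(255,0,255),-1)
v=cv2.resize(im[150:270,210:330],(400,400),interpolation=0);w=cv2.resize(s[180:300,210:330],(400,400),interpolation=0)
cv2.imwrite("pics/c6.png",np.hstack([v,w])[:,:,::-1])
E
```

```text
17.95 [ 0.046 -0.267  1.99  -0.046  0.983  1.681] [0.4857 0.0673 0.1364] [-3.1403 -0.4382 -0.0473] 0.33901355831426205 [ 0.4984 -0.7157 -3.3897]
spot in frame [ 0.0006 -0.0796  0.0005] ang 0.0028384623889471934
0.08 [ -0.082 -15.945   0.035  -0.     -0.002  -0.002]
0 [-0.065 -7.945  0.033 -0.    -0.002 -0.002]
-0.08 [-0.048  0.055  0.03  -0.    -0.002 -0.002]
```

View pics/c6.png

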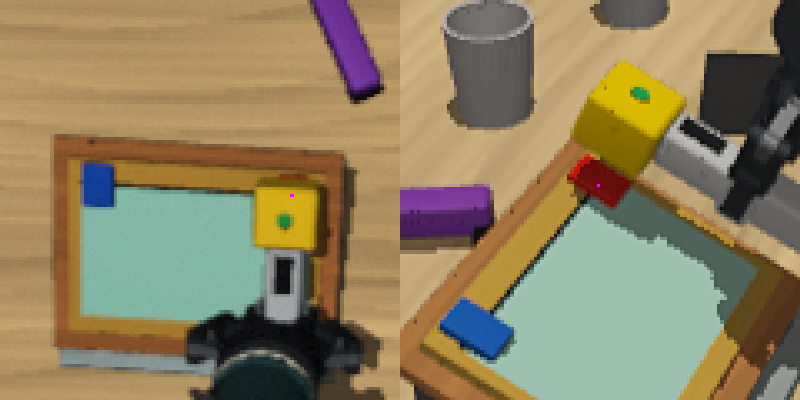

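Crop c6 shows the head over the red clip with the aim point on it. Holding a little longer, then backing straight out and levelling.

Request:
servo_tool:
  steps:
    - [0,0,0,0,0,0,0]
    - [0,0,0,0,0,0,0]
    - [0,0,0,0,0,0,0]
    - [0,0,0,0,0,0,0]
    - [0,0,0,0,0,0,0]
    - [0,0,0,0,0,0,0]
    - [0,0,0,0,0,0,0]
    - [0,0,0,0,0,0,0]
    - [0,0,0,0,0,0,0]
    - [0,0,0,0,0,0,0]

```text
time: 18.78
ee_pos: [0.4857, 0.0674, 0.1364]
orientation: [-3.14, -0.438, -0.047]
wrist_force: [0.1, 0.3, -3.0]
finger_gap: 0.344
grip_force: 60.1
```

Request:
servo_tool:
  steps:
    - [0,0,-0.2,0,0,0,0]
    - [0,0,-0.7,0,0,0,0]
    - [0,0,-1.6,0,0,0,0]
    - [0,0,-2.8,0,0,0,0]
    - [0,0,-4.1,0,0,0,0]
    - [0,0,-5.4,0,0,0,0]
    - [0,0,-6.6,0,0,0,0]
    - [0,0,-7.4,0,0,0,0]
    - [0,0,-7.8,0,0,0,0]
    - [0,0,-8,0,0,0,0]

```text
time: 19.62
ee_pos: [0.4519, 0.0689, 0.2102]
orientation: [-3.14, -0.44, -0.047]
wrist_force: [-0.3, 0.4, -2.8]
finger_gap: 0.342
grip_force: 60.1
```

```bash
python3 - <<'E'
from h import *
imaging.get_image("top")
o=r.get_obs();print(o["time"],o["ee_pos"],o["orientation"])
c,s=np.cos(.269),np.sin(.269)
# wand origin (tool x +12.2 mm) to the mat's centre
G=np.array([.5058,-.2703,0])-np.array([c,s,0])*.0122;G[2]=.21;print(G,delta(G,down(.269)))
print("level here",delta(o["ee_pos"],down(.269)))
E
```

```text
19.6667 [0.45181839 0.06889267 0.20978724] [-3.14003824 -0.43950871 -0.04740163]
[ 0.49403875 -0.27354236  0.21      ] [ 5.294 34.009  2.413  0.068 -0.436 -0.311]
level here [ 0.     0.     0.     0.068 -0.436 -0.311]
```

Request:
servo_tool:
  steps:
    - [0.1,0.4,0,0.003,-0.02,-0.014,0]
    - [0.2,1.4,0.1,0.01,-0.06,-0.043,0]
    - [0.4,3,0.2,0.018,-0.115,-0.082,0]
    - [0.8,5,0.4,0.027,-0.175,-0.125,0]
    - [1.2,7.5,0.6,0.037,-0.235,-0.168,0]
    - [1.5,10,0.7,0.046,-0.295,-0.21,0]
    - [1.9,12.5,0.9,0.054,-0.345,-0.246,0]
    - [2.2,14.5,1,0.061,-0.39,-0.278,0]
    - [2.5,16,1.1,0.066,-0.42,-0.3,0]
    - [2.6,17,1.2,0.068,-0.436,-0.311,0]

```text
time: 20.5
ee_pos: [0.4735, -0.1045, 0.2078]
orientation: [3.141, 0.003, 0.268]
wrist_force: [-0.2, 0.5, -3.7]
finger_gap: 0.339
grip_force: 60.1
```

```bash
python3 - <<'E'
from h import *
imaging.get_image("top");imaging.get_image("top")
o=r.get_obs();print(o["time"],o["ee_pos"],o["orientation"])
print(delta([.494,-.2735,.13],down(.269)))
E
```

```text
20.6 [ 0.47315389 -0.10395372  0.20745405] [-3.14120788e+00  2.82726058e-03  2.66542855e-01]
[-2.4330e+00  1.6908e+01  7.7460e+00 -0.0000e+00  3.0000e-03 -2.0000e-03]
```

Request:
servo_tool:
  steps:
    - [-0.1,0.6,0.2,0,0,0,0]
    - [-0.3,2,0.8,0,0,0,0]
    - [-0.6,4.2,1.8,0,0,0,0]
    - [-1,7,3,0,0,0,0]
    - [-1.4,9.8,4.3,0,0,0,0]
    - [-1.8,12.4,5.6,0,0,0,0]
    - [-2.1,14.6,6.6,0,0.003,-0.002,0]
    - [-2.3,16,7.3,0,0.003,-0.002,0]
    - [-2.4,16.7,7.6,0,0.003,-0.002,0]
    - [-2.4,16.9,7.7,0,0.003,-0.002,0]

```text
time: 21.43
ee_pos: [0.4939, -0.2718, 0.131]
orientation: [-3.14, -0.001, 0.27]
wrist_force: [-0.0, 1.1, -3.8]
finger_gap: 0.339
grip_force: 60.1
```

```bash
python3 - <<'E'
from h import *
imaging.get_image("top");im=imaging.get_image("top");s=imaging.get_image("side")
o=r.get_obs();print(o["time"],o["ee_pos"],o["orientation"])
print(delta([.494,-.2735,.0375],down(.269)))
v=cv2.resize(im[150:310,340:500],(400,400));w=cv2.resize(s[120:260,270:410],(400,400))
cv2.imwrite("pics/c7.png",np.hstack([v,w])[:,:,::-1])
E
```

```text
21.5833 [ 0.49457688 -0.27066938  0.13248921] [-3.14140057e+00 -2.75219182e-03  2.71967493e-01]
[-1.580e-01  2.590e-01  9.498e+00 -0.000e+00 -3.000e-03  3.000e-03]
```

View pics/c7.png

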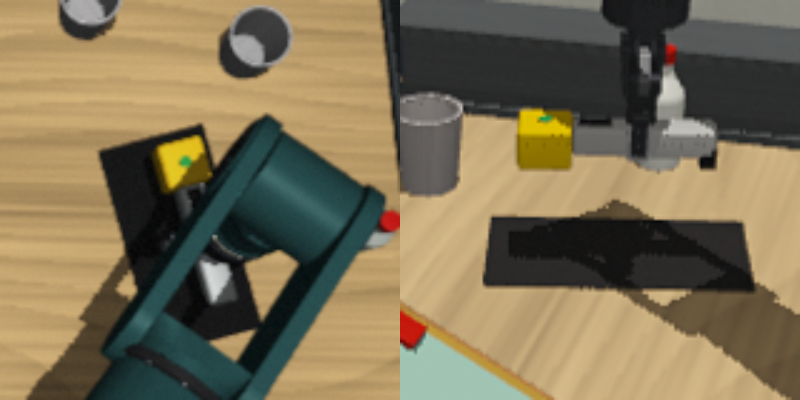

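Crop c7 shows the scanner level above the mat and aligned with it. Lowering now, slowly at the end.

Request:
servo_tool:
  steps:
    - [-0.1,0.1,0.6,0,0,0,0]
    - [-0.2,0.2,1.8,0,0,0,0]
    - [-0.2,0.2,3.4,0,0,0,0]
    - [-0.2,0.2,5,0,0,0,0]
    - [-0.2,0.2,6.4,0,0,0,0]
    - [-0.2,0.2,7.5,0,0,0,0]
    - [-0.2,0.2,8.2,0,0,0,0]
    - [-0.2,0.2,8.6,0,0,0,0]
    - [-0.2,0.2,8.8,0,0,0,0]
    - [-0.2,0.2,8.9,0,0,0,0]

```text
time: 22.42
ee_pos: [0.4932, -0.2741, 0.043]
orientation: [3.141, -0.002, 0.271]
wrist_force: [0.4, -0.1, -3.2]
finger_gap: 0.337
grip_force: 60.2
```

Request:
servo_tool:
  steps:
    - [0,0,0.1,0,0,0,0]
    - [0,0,0.2,0,0,0,0]
    - [0,0,0.3,0,0,0,0]
    - [0,0,0.4,0,0,0,0]
    - [0,0,0.4,0,0,0,0]
    - [0,0,0.4,0,0,0,0]

```text
time: 22.92
ee_pos: [0.493, -0.274, 0.0389]
orientation: [-3.141, -0.002, 0.271]
wrist_force: [-0.4, -0.1, -3.7]
finger_gap: 0.341
grip_force: 60.2
```

Request:
servo_tool:
  steps:
    - [0,0,0.05,0,0,0,0]
    - [0,0,0.1,0,0,0,0]
    - [0,0,0.15,0,0,0,0]
    - [0,0,0.2,0,0,0,0]
    - [0,0,0.2,0,0,0,0]

```text
time: 23.33
ee_pos: [0.4928, -0.2739, 0.0367]
orientation: [-3.141, -0.002, 0.271]
wrist_force: [-0.2, -0.8, -3.4]
finger_gap: 0.339
grip_force: 60.2
```

Request:
servo_tool:
  steps:
    - [0,0,0.05,0,0,0,0]
    - [0,0,0.1,0,0,0,0]
    - [0,0,0.1,0,0,0,0]
    - [0,0,0.1,0,0,0,0]

```text
time: 23.67
ee_pos: [0.4929, -0.274, 0.0366]
orientation: [-3.142, -0.002, 0.271]
wrist_force: [-2.3, 1.8, 3.7]
finger_gap: 0.338
grip_force: 61.0
```

Contact (force reversed from -3.4 to +3.7 N). Releasing and lifting away.

Request:
servo_tool:
  steps:
    - [0,0,0,0,0,0,0.45]
    - [0,0,0,0,0,0,0.6]
    - [0,0,0,0,0,0,0.8]
    - [0,0,0,0,0,0,1]
    - [0,0,0,0,0,0,1]
    - [0,0,0,0,0,0,1]
    - [0,0,0,0,0,0,1]
    - [0,0,0,0,0,0,1]

```text
time: 24.33
ee_pos: [0.493, -0.274, 0.0358]
orientation: [-3.141, -0.002, 0.271]
wrist_force: [-0.5, -1.2, -0.2]
finger_gap: 1.001
grip_force: 0.0
```

Request:
servo_tool:
  steps:
    - [0,0,-0.3,0,0,0,1]
    - [0,0,-1,0,0,0,1]
    - [0,0,-2.2,0,0,0,1]
    - [0,0,-4,0,0,0,1]
    - [0,0,-6,0,0,0,1]
    - [0,0,-8,0,0,0,1]
    - [0,0,-10,0,0,0,1]
    - [0,0,-11.5,0,0,0,1]
    - [0,0,-12.5,0,0,0,1]
    - [0,0,-13,0,0,0,1]

```text
time: 25.17
ee_pos: [0.4936, -0.2747, 0.169]
orientation: [3.138, -0.005, 0.271]
wrist_force: [0.8, 0.4, 1.0]
finger_gap: 1.002
grip_force: 0.0
```

Request:
servo_tool:
  steps:
    - [0,0,0,0,0,0,1]
    - [0,0,0,0,0,0,1]
    - [0,0,0,0,0,0,1]
    - [0,0,0,0,0,0,1]

```text
time: 25.5
ee_pos: [0.4921, -0.2737, 0.1643]
orientation: [-3.139, 0.0, 0.271]
wrist_force: [-0.5, 0.2, -0.7]
finger_gap: 1.005
grip_force: 0.0
```

```bash
python3 - <<'E'
from h import *
im=imaging.get_image("top");s=imaging.get_image("side")
v=cv2.resize(im[150:310,340:500],(400,400));w=cv2.resize(s[120:260,270:410],(400,400))
cv2.imwrite("pics/c8.png",np.hstack([v,w])[:,:,::-1])
E
```

```text
(no output)
```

View pics/c8.png

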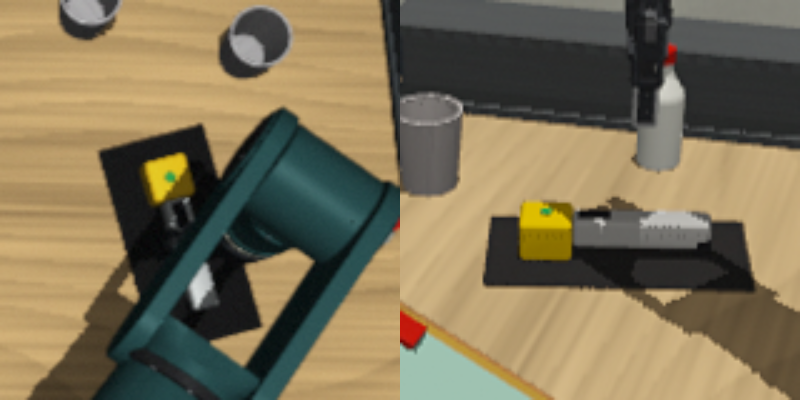

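Crop c8 shows the scanner lying flat, centred and aligned on the mat, with the gripper clear above it. Handing in.

```bash
python3 -c "
from rig import r
print(r.close_job())"
```

```text
the job is handed in; nothing more can be done
None
```

I scanned the seam from the blue clip to the red clip, aim point within about 1 mm of the seam line at every check by my own measurements, laid the scanner flat on its mat and released it, and handed the job in at about 25.6 s; no verdict came back.

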